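Push the middle tea box out of its row and home into the organiser

TASK

Three small tea boxes lie side by side, touching, with an egg timer touching the end of the row. With the fingers, push the middle box straight out of the row and on into the bay of the wooden organiser until the sprung plate in there gives by about 5 mm, hold it there gently for a second without pushing the spring to its end, then back away and leave the box in the bay. Only push it: do not grip or lift it, and leave the other two boxes and the timer where they are.

Things in the scene. Friction and masses are not known exactly. Their poses are not given: they have to be found in the camera images.
- box_mid: the middle one of three alike, small white and green cardboard tea boxes (match-box size) lying flat in a touching row: 37 mm (its x) by 55 mm (its y), 14 mm high, about 35 to 70 g. Origin: centre of the underside; its +x points to the organiser's bay, its y along the row
- box_left: the tea box touching the middle one on its +y side; same size and origin. Must stay where it is (less than 5 mm of movement)
- box_right: the tea box touching the middle one on its -y side; same size and origin. Must stay where it is (less than 5 mm of movement)
- timer: egg timer, round, 57 mm across, 54 mm high, touching the +y end of the left box. Origin: centre of the underside. Must stay where it is (less than 5 mm of movement)
- organiser: low wooden organiser fixed to the table: a straight bay without a floor between walls 22 mm high, 6 mm thick, 64 mm apart. Origin: on the table, centre of the bay's mouth; +x leads into the bay. Walls run from x = 0 to 155 mm; flared lips reach 22 mm out before the mouth. The row starts square to it, 50 to 60 mm before the mouth (centres), up to 4 mm off centre
- bay_end (a point): foot of the end wall inside the bay, 149 mm from the mouth. Between it and the mouth a divider is clamped at an unmeasured setting; the sprung steel plate on it (54 mm wide, 3 to 17 mm up) faces the mouth 62 to 117 mm inside: find it by feel. It yields 1.2 N per mm from zero, ends after 12.5 mm; wanted: 6 to 8 N (over 4 N for 0.4 s, never over 13 N). Sliding the box takes under 1 N
There are look-alikes about, which are no part of the job. Leave any turquoise or yellow look-alike of the box_mid alone.

How it is judged:
On the way, in this order (a step that is already met when the one before it is completed fails the run):
1. the middle box has been pushed clear of both neighbours, which still lie in place (x of box_mid in the frame of box_left above 0.04 m and x of box_mid in the frame of box_right above 0.04 m and distance of each of box_left, box_right from where it was at the start of the episode below 0.005 m).
2. inside the bay, the box presses on the sprung plate with more than 4 N for 0.4 s (contact force between box_mid and organiser above 4 N and x of box_mid in the frame of organiser above 0.035 m and angle between the x axis of box_mid and the x axis of organiser, either way round below 0.12 rad and contact force between the fingers and box_mid above 2 N), for 0.4 s.
At the end, for the whole second after the job is handed in: Having been pressed on the sprung plate, the middle box lies flat and at rest in the bay, its centre over 35 mm inside the mouth, within 6 mm of the centreline and 0.12 rad of straight; the other two boxes and the timer are at rest within 5 mm of where they began (x of box_mid in the frame of organiser above 0.035 m and y of box_mid in the frame of organiser between -0.006 and 0.006 m and height (world z) of box_mid below 0.005 m and angle between box_mid's own z axis and vertical below 0.1 rad and angle between the x axis of box_mid and the x axis of organiser, either way round below 0.12 rad and linear speed of each of box_mid, box_left, box_right, timer below 0.01 m/s and distance of each of box_left, box_right, timer from where it was at the start of the episode below 0.005 m); the robot touches nothing.
It fails at once if the box pressed on the organiser or its plate with more than 13 N (pushing the spring to its end) (contact force between box_mid and organiser above 13 N).
It fails at once if the middle box gripped or pushed by the fingers with more than 18 N (contact force between the fingers and box_mid above 18 N).
It fails at once if the middle box lifted or tipped up (height (world z) of box_mid above 0.01 m or angle between box_mid's own z axis and vertical above 0.3 rad).
It fails at once if a neighbouring box or the timer moved by more than 5 mm (distance of any of box_left, box_right, timer from where it was at the start of the episode above 0.005 m).
It also fails if it takes over 48 s, if anything falls off the work surface, if the arm or the gripper's body presses on something with over 40 N, if the wrist force passes 120 N, or if a joint passes its speed limit or range.

ROBOT

A 7-joint arm with a two-finger parallel gripper is mounted at the origin on a cart in front of the work surface, level with it; the furniture and walls round the work are solid. World frame = base frame: x ahead of the robot, y to its left, z up, the work surface at z = 0. Lengths are in m, angles in rad, forces in N, time in s.
With the tool pointing down it reaches from about 0.425 to 0.925 m from the base axis. Payload 6.8 kg.
Tool frame: the origin (TCP) lies between the finger pads; the fingertips stand 14 mm ahead of it and the grasp point (between the pads) lies 5 mm behind it; z points along the fingers, y is the line along which they close (so a half turn about z gives the same grasp; the last joint's range is limited). The gripper opens to 85 mm and grips with 20 to 120 N. Pads are 22 mm wide; open, the fingers measure 114 mm over their backs; the gripper's body (76 mm by 85 mm) begins 54 mm behind the grasp point. The pads swing forward as they close: fully open they stand 13 mm farther back than shut.
Start: joints at [1.188, 0.477, 0.022, 1.555, -0.011, 1.109, -0.083], TCP at [0.183, -0.65, 0.245] pointing down, gripper open.
Joint ranges: [-2.96, 2.96], [-0.34, 2.1], [-1.41, 1.46], [0.24, 2.44], [-1.37, 4.51], [0.17, 1.92], [-2.96, 2.96]. Speed limits (rad/s): [2.39, 2.39, 3.14, 3.14, 3.14, 3.14, 3.14].

INTERFACE

Orientations are given as a rotation vector (axis times angle).
In Python, from bench import r, eyes, ticket gives the robot as it stands. The module is installed in compiled form; this text tells all that it offers.
- The arm moves only by the tool arm_command, never from a script. Its argument "plan" is text: rows parted by semicolons, each of 4 numbers parted by spaces: the shift along the tool's x, y, z in m, then the turn about the tool's z in degrees. In form: tx ty tz yaw; .... A call has 1 to 20 rows; each row shifts and turns the commanded pose from where the row before left it, along the tool's axes as they then stand; what a row does not reach is not made up. A row lasts 1/8 s, in which the tool goes at most 62.5 mm and 10.7 degrees, less where a joint would pass 70% of its speed; a pose out of reach is approached as far as the arm can. A call is refused whole if a number of a shift passes 0.0625 or a number of a turn 10.7, either way. A call with a gripper value outside its range is refused whole. "hand" is the closure, from -1 (fully open) to 1 (shut), set as the call begins (left out, the last holds). The fingers move at their own pace and stop on an object; "grip_force" is the grip in N (left out, the last holds). Time passes only in rows, so rows that do not move let the fingers close. It gives the time, the measured TCP pose, the force, the opening and the grip force at its end, in the units of the state.
- r.get_obs(): the state, without advancing time (a new reading comes with each control period).
- eyes.grab_frame(name): name is "scene" or "top"; returns (picture, depth): 384x512x3 uint8, red, green, blue; 384x512 float32, m along the optical axis (not along the pixel's ray), 0 where there is no reading.
- eyes.calibration(name): a dict with "fov_y" (degrees; the focal length in pixels is half the picture's height over the tangent of half this angle, whatever the lens; pixels are square), "cx", "cy" (the principal point, pixels), "k1" (the pictures are not rectified: a ray, as slopes to the right and down, at radius r is drawn at 1 + k1 r^2 times it, then the intrinsics apply), "origin" and "attitude" of the camera in the world. Camera axes: x right, y up, looking along -z (the intrinsics and any distortion apply to the point x, -y, -z); pixel columns grow to the right and rows downward; lengths in m; the calibration is good to about 2 mm. A picture is of the moment at which its call begins. calibration takes no time and is no camera call.
- ticket.hand_in(): hands the job in; it is judged then, once.
The state is a dict: "clock": time; "joints": joint angles; "qvel": joint speeds; "tau": joint torques, N m; "tcp_pos": TCP position; "orientation": TCP orientation; "contact_force": force on the tool from outside, world axes, zero at the start; "moment": the same for the moment, N m; "grip_width": finger opening in m; "gripper_force": force on a finger pad.
Only numpy, scipy, OpenCV 4.12 (cv2) and the standard library are available. Lean on these libraries where they do the work, as an engineer would, in place of code of your own. Each camera call takes 0.05 s, during which the arm holds its last target. There are 200 camera calls.

## Working session

There is one attempt and no reset: what is moved stays moved. The work goes in short steps, Python scripts to look and compute and a tool call to move; the robot and the scene stay as the last step left them, time stands still between calls to the robot, and variables do not carry over. Pictures are saved under pics/ and viewed, at most 10 in all, crops included, and the job is handed in when it is done.

Besides the shell and the picture viewer there is one more tool, called as name(argument=value, ...), one argument or row to a line, values as JSON. arm_command: Moves the arm, as the interface text tells. Its arguments: {"type":"object","properties":{"plan":{"type":"string"},"hand":{"type":"number"},"grip_force":{"type":"number"}},"required":["plan"]}

```bash
mkdir -p pics; cat > h.py <<'E'
import numpy as np, cv2
from bench import r, eyes, ticket
from scipy.spatial.transform import Rotation as R
def cam(n):
    c=eyes.calibration(n); return c
def Rm(c):
    a=np.array(c["attitude"],float)
    if a.shape==(3,3): return a
    return R.from_rotvec(a).as_matrix() if a.size==3 else R.from_quat(a).as_matrix()
def ray(c,u,v):
    f=192/np.tan(np.radians(c["fov_y"])/2)
    K=np.array([[f,0,c["cx"]],[0,f,c["cy"]],[0,0,1]])
    p=cv2.undistortPoints(np.array([[[u,v]]],float),K,np.array([c["k1"],0,0,0.]))[0,0]
    return Rm(c)@np.array([p[0],-p[1],-1.])
def onz(c,u,v,z):
    d=ray(c,u,v);o=np.array(c["origin"]);return (o+d*(z-o[2])/d[2])
def dep(c,u,v,D):
    return np.array(c["origin"])+ray(c,u,v)*D[int(round(v)),int(round(u))]
E
python3 - <<'E'
from h import *
for n in("scene","top"):
    p,d=eyes.grab_frame(n); np.savez(f"{n}0.npz",p=p,d=d); cv2.imwrite(f"pics/{n}0.png",cv2.resize(p[:,:,::-1],(800,600),interpolation=cv2.INTER_CUBIC)); print(cam(n))
print(r.get_obs())
E
```

```text
{'fov_y': 51.59804617325313, 'cx': 255.3818437154217, 'cy': 191.9451149423122, 'k1': -0.1296101069239095, 'origin': array([0.15634225, 0.46686547, 0.62527657]), 'attitude': array([ 0.38885471, -1.00798117, -2.24787782])}
{'fov_y': 52.414838549083235, 'cx': 255.03856330382652, 'cy': 195.76831365100938, 'k1': -0.05046310706515205, 'origin': array([0.5215287 , 0.0025233 , 0.90185954]), 'attitude': array([ 0.03073269, -0.03935882, -1.58878283])}
{'clock': 0.1, 'joints': array([ 1.18787517,  0.47773228,  0.02236768,  1.55634944, -0.01149429,
        1.10931327, -0.08309418]), 'qvel': array([ 0.0010237 , -0.00171525,  0.00224571, -0.00385336,  0.00037289,
        0.00042664,  0.00047334]), 'tau': array([ 4.47326587e-03, -5.97759748e+01,  1.61406722e+00, -2.81955385e+01,
        1.28859075e-02,  5.03716234e-03, -1.09596138e-05]), 'tcp_pos': array([ 0.1830126 , -0.64918188,  0.24441479]), 'orientation': array([-3.11036078e+00, -4.30116757e-01,  5.74699438e-04]), 'contact_force': array([ 0.40465462, -0.2702459 ,  0.78029201]), 'moment': array([0.03677043, 0.00939717, 0.02233137]), 'gripper_force': 0.0, 'grip_width': 0.08547954306156814}
```

View pics/scene0.png

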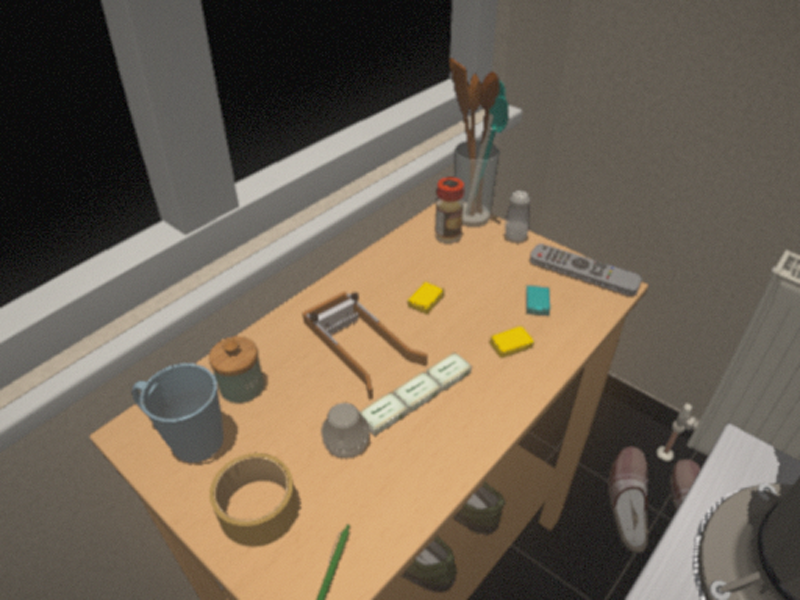

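View pics/top0.png

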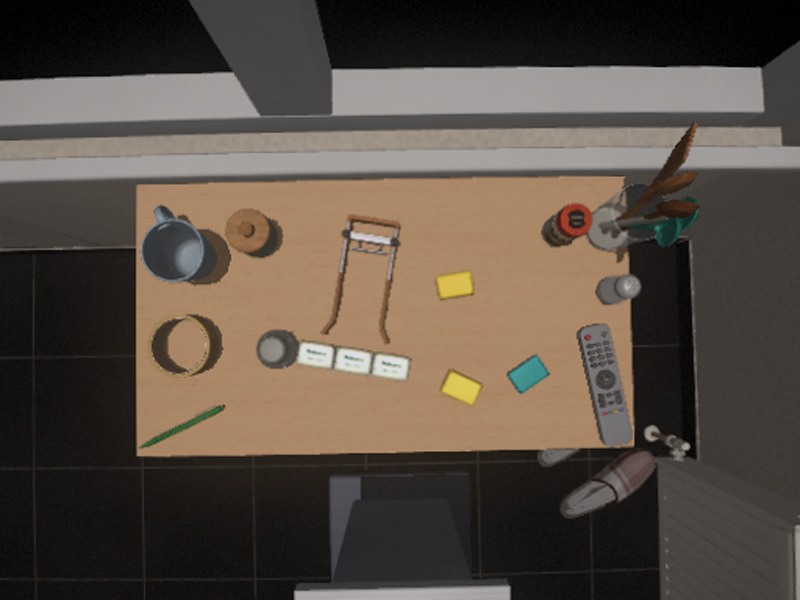

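The row of white and green boxes is at top-view display pixels (316,354), (353,361) and (391,366). The timer is at (277,349), and the organiser opens toward the row, with its lips at (327,330) and (387,340). Look-alikes are yellow at (455,285) and (461,387), and turquoise at (528,373). My choice is the white and green box at (353,361). Next is one close crop to check it.

```bash
python3 - <<'E'
from h import *
p=np.load("top0.npz")["p"]
# crop cols 150-280, rows 130-250 x 5
c=p[130:250,150:280,::-1]
cv2.imwrite("pics/crop0.png",cv2.resize(c,None,fx=5,fy=5,interpolation=cv2.INTER_CUBIC))
E
```

```text
(no output)
```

View pics/crop0.png

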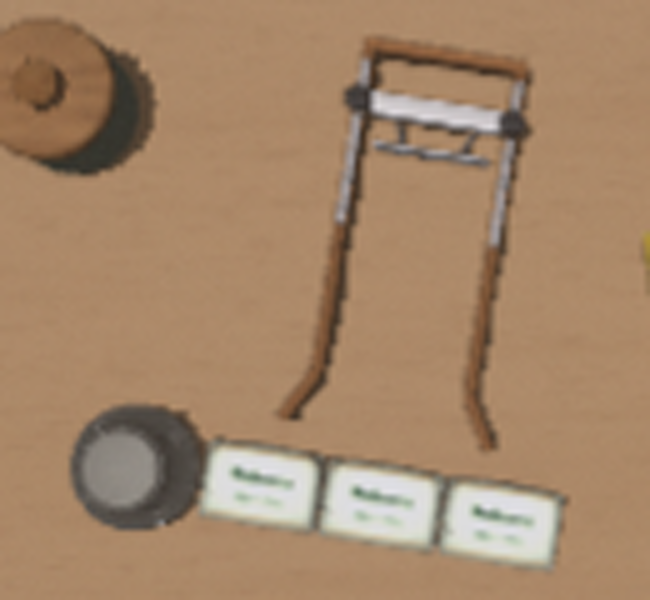

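The close crop shows three white and green boxes. The middle one has corners at crop (330,462), (440,480), (433,550) and (323,530). The plate runs from (375,147) to (488,161). The bay walls run from the bends at about (325,375) and (473,390) up to the end wall.

```bash
python3 - <<'E'
from h import *
c=cam("top"); d=np.load("top0.npz")["d"]
def P(x,y,z): return onz(c,150+(x+.5)/5-.5,130+(y+.5)/5-.5,z)
def show(n,L,z):
    print(n,[tuple(np.round(P(*q,z)[:2]*1000,1)) for q in L])
show("mid TL TR BR BL",[(330,462),(440,480),(433,550),(323,530)],.014)
show("left",[(213,440),(320,458),(312,529),(203,514)],.014)
show("right",[(448,482),(563,498),(550,568),(443,548)],.014)
show("wall L end,bend",[(366,50),(323,375)],.022)
show("wall R end,bend",[(521,72),(474,382)],.022)
show("lips",[(290,415),(488,446)],.022)
show("plate",[(375,147),(488,161)],.017)
show("endwall",[(372,45),(525,68)],.022)
show("gaps",[(319,494),(440,514)],.014)
# row orientation by depth/colour segmentation: white in top image
p=np.load("top0.npz")["p"]; m=np.zeros(p.shape[:2],np.uint8)
s=p.astype(int); w=((s[:,:,2]>s[:,:,0]*0.85)&(s.sum(2)>380)).astype(np.uint8)
w[:216]=0;w[248:]=0;w[:,:188]=0;w[:,265:]=0
w=cv2.morphologyEx(w,cv2.MORPH_CLOSE,np.ones((3,3)))
ys,xs=np.nonzero(w)
q=np.array([onz(c,a,b,.014)[:2] for a,b in zip(xs,ys)],np.float32)*1000
rc=cv2.minAreaRect(q);print(len(q),rc,cv2.boxPoints(rc))
n,l,st,ce=cv2.connectedComponentsWithStats(w,connectivity=4);print(st,ce)
for v,u in((229,171+50),(225,221),(200,213),(190,246)): print(np.round(dep(c,u,v,d),4))
E
```

```text
mid TL TR BR BL [(np.float64(503.0), np.float64(88.0)), (np.float64(493.9), np.float64(38.1)), (np.float64(462.3), np.float64(41.8)), (np.float64(472.2), np.float64(91.6))]
left [(np.float64(513.9), np.float64(141.1)), (np.float64(504.9), np.float64(92.5)), (np.float64(472.8), np.float64(96.6)), (np.float64(480.4), np.float64(146.1))]
right [(np.float64(493.0), np.float64(34.5)), (np.float64(484.8), np.float64(-17.6)), (np.float64(453.2), np.float64(-11.1)), (np.float64(463.1), np.float64(37.3))]
wall L end,bend [(np.float64(689.9), np.float64(68.3)), (np.float64(542.4), np.float64(89.8))]
wall R end,bend [(np.float64(678.5), np.float64(-2.0)), (np.float64(538.0), np.float64(21.8))]
lips [(np.float64(524.6), np.float64(105.0)), (np.float64(509.1), np.float64(15.9))]
plate [(np.float64(646.1), np.float64(65.2)), (np.float64(638.7), np.float64(13.8))]
endwall [(np.float64(692.1), np.float64(65.6)), (np.float64(680.3), np.float64(-3.9))]
gaps [(np.float64(488.6), np.float64(93.2)), (np.float64(478.5), np.float64(38.4))]
902 ((482.147216796875, 65.50234985351562), (161.3880157470703, 30.9655818939209), 79.91658020019531) [[452.7755   -11.234497]
 [483.26282  -16.656006]
 [511.51892  142.2392  ]
 [481.03162  147.6607  ]]
[[     0      0    512    384 195706]
 [   190    220     72     24    902]] [[255.63705763 191.31958652]
 [225.76274945 230.64412417]]
[0.4871 0.0756 0.0181]
[0.496  0.0759 0.0132]
[0.5529 0.0925 0.0209]
[0.5741 0.0175 0.0215]
```

arm_command(
  plan="0 0 0 6.3; 0 0 0 6.3; 0 0 0 6.3; 0 0 0 6.4; 0.024 -0.029 0 0; 0.024 -0.029 0 0; 0.024 -0.029 0 0; 0.024 -0.029 0 0; 0.024 -0.029 0 0; 0.024 -0.029 0 0; 0.024 -0.029 0 0; 0.024 -0.029 0 0; 0.024 -0.029 0 0; 0.024 -0.029 0 0; 0 0 0 0; 0 0 0 0",
  hand=1,
  grip_force=20,
)

```text
clock: 2.1
tcp_pos: [0.4672, -0.404, 0.2449]
orientation: [3.13, -0.262, -0.002]
contact_force: [-0.8, -0.7, 1.0]
grip_width: -0.0002
gripper_force: 0.0
```

arm_command(
  plan="-0.009 -0.038 0 0; -0.009 -0.038 0 0; -0.009 -0.039 0 0; -0.009 -0.039 0 0; -0.009 -0.039 0 0; -0.009 -0.039 0 0; -0.009 -0.039 0 0; -0.009 -0.039 0 0; -0.009 -0.039 0 0; -0.009 -0.039 0 0; -0.009 -0.039 0 0; -0.009 -0.038 0 0; 0 0 0.04 0; 0 0 0.04 0; 0 0 0.04 0; 0 0 0.03 0; 0 0 0 0; 0 0 0 0",
)

```text
clock: 4.35
tcp_pos: [0.4395, 0.0723, 0.0962]
orientation: [-3.13, 0.264, -0.002]
contact_force: [0.2, -0.3, 0.0]
grip_width: 0.0001
gripper_force: 0.0
```

```bash
python3 - <<'E'
from h import *
for n in("scene","top"):
    p,d=eyes.grab_frame(n); np.savez(f"{n}1.npz",p=p,d=d)
a=np.load("scene1.npz")["p"][:,:,::-1];b=np.load("top1.npz")["p"][:,:,::-1]
a=cv2.resize(a[180:320,180:320],(600,600)); b=cv2.resize(b[130:270,150:290],(600,600))
cv2.imwrite("pics/s1.png",cv2.resize(np.hstack([a,b]),(800,400)))
print(r.get_obs())
E
```

```text
{'clock': 4.45, 'joints': array([-0.04252601,  0.34402138, -0.30449912,  2.19836226,  0.17630367,
        0.61862969, -2.21252958]), 'qvel': array([-0.00271508, -0.00230274, -0.001642  ,  0.00113173,  0.00228948,
       -0.00363937, -0.00183492]), 'tau': array([ 4.42185521e-02, -4.00361252e+01, -1.60056397e+00, -1.78259271e+01,
        7.04816426e-03,  1.71830272e-02,  7.20432567e-03]), 'tcp_pos': array([0.43981238, 0.07272202, 0.09666885]), 'orientation': array([-3.13005134,  0.26305599, -0.00412901]), 'contact_force': array([-0.41121282,  0.45460231, -0.07269306]), 'moment': array([-0.00413869,  0.03866497, -0.02319998]), 'gripper_force': 0.0, 'grip_width': -1.93951597499173e-05}
```

View pics/s1.png

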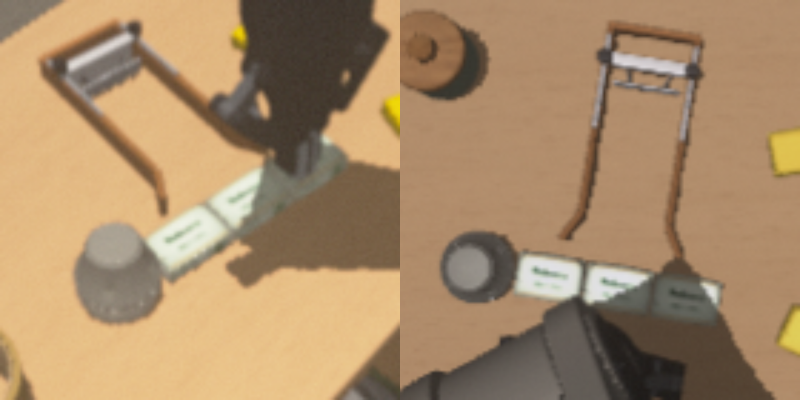

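The scene view shows the shut fingers hovering behind the row, with their tip at (305,165). The row, timer and organiser have not moved. I'll descend behind the middle box.

arm_command(
  plan="0 0 0.03 0; 0 0 0.025 0; 0 0 0.015 0; 0 0 0.007 0; 0 0 0 0; 0 0 0 0",
)

```text
clock: 5.2
tcp_pos: [0.4392, 0.073, 0.0189]
orientation: [-3.13, 0.262, -0.002]
contact_force: [0.2, -0.1, -0.5]
grip_width: -0.0001
gripper_force: 0.0
```

```bash
python3 - <<'E'
from h import *
p,d=eyes.grab_frame("scene"); np.savez("scene2.npz",p=p,d=d)
cv2.imwrite("pics/s2.png",cv2.resize(p[200:320,200:330,::-1],None,fx=5,fy=5,interpolation=cv2.INTER_CUBIC))
o=r.get_obs();print(o["tcp_pos"],o["contact_force"])
E
```

```text
[0.43923001 0.07304904 0.0189325 ] [-0.10767904 -0.35227338 -0.67978208]
```

View pics/s2.png

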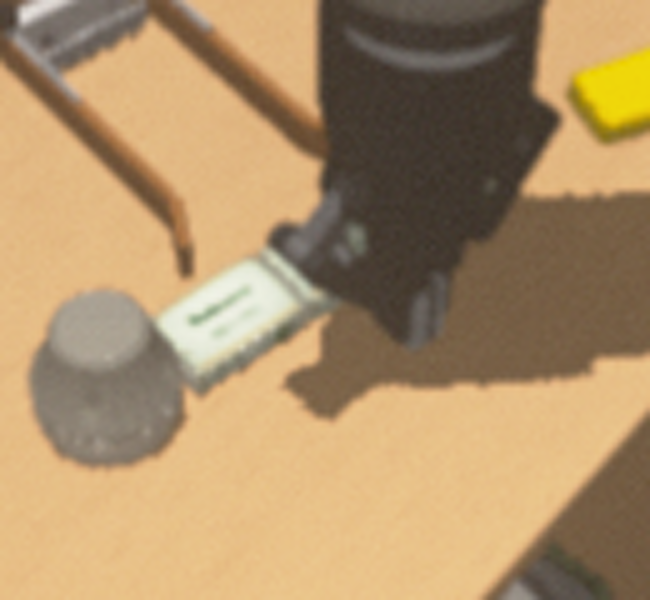

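The crop shows the fingers down behind the row with the tip at (420,340). The left box at (230,310) and the timer at (105,380) are untouched. I'll start the slow push.

arm_command(
  plan="0.003 0 0 0; 0.003 0 0 0; 0.003 0 0 0; 0.003 0 0 0; 0.003 0 0 0; 0.003 0 0 0; 0.003 0 0 0; 0.003 0 0 0; 0.003 0 0 0; 0.003 0 0 0; 0 0 0 0",
)

```text
clock: 6.62
tcp_pos: [0.4686, 0.0679, 0.0183]
orientation: [-3.131, 0.262, -0.001]
contact_force: [0.8, -0.3, 1.6]
grip_width: 0.0
gripper_force: 0.0
```

```bash
python3 - <<'E'
from h import *
o=r.get_obs();print(o["tcp_pos"],o["contact_force"])
L=[]
for n in("scene","top"):
    p,d=eyes.grab_frame(n); np.savez(f"{n}3.npz",p=p,d=d); q=p[:,:,::-1]
    L.append(cv2.resize(q[180:320,180:320] if n=="scene" else q[130:270,150:290],(400,400),interpolation=cv2.INTER_CUBIC))
cv2.imwrite("pics/s3.png",np.hstack(L))
E
```

```text
[0.46864323 0.0679422  0.01834383] [ 0.77190207 -0.29931273  1.63091944]
```

View pics/s3.png

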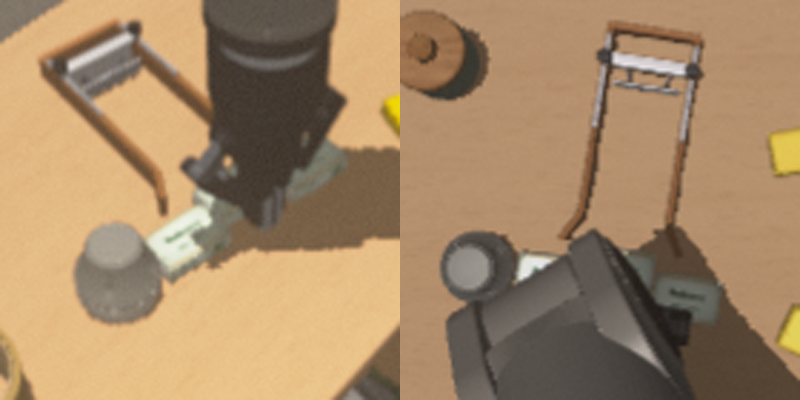

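The middle box's front now shows ahead of the row at top-view (638,265). The right box at (690,297) and the left one at (540,268) have stayed. I'll continue.

arm_command(
  plan="0.003 0 0 0; 0.003 0 0 0; 0.003 0 0 0; 0.003 0 0 0; 0.003 0 0 0; 0.003 0 0 0; 0.003 0 0 0; 0.003 0 0 0; 0.003 0 0 0; 0.003 0 0 0; 0.003 0 0 0; 0.003 0 0 0; 0.003 0 0 0; 0.003 0 0 0; 0 0 0 0",
)

```text
clock: 8.6
tcp_pos: [0.5101, 0.0609, 0.0183]
orientation: [-3.13, 0.262, -0.001]
contact_force: [-0.1, -0.1, 0.7]
grip_width: 0.0
gripper_force: 0.0
```

```bash
python3 - <<'E'
from h import *
o=r.get_obs();print(o["tcp_pos"],o["contact_force"])
L=[]
for n in("scene","top"):
    p,d=eyes.grab_frame(n); np.savez(f"{n}4.npz",p=p,d=d); q=p[:,:,::-1]
    L.append(cv2.resize(q[180:320,180:320] if n=="scene" else q[130:270,150:290],(400,400),interpolation=cv2.INTER_CUBIC))
cv2.imwrite("pics/s4.png",np.hstack(L))
E
```

```text
[0.51011343 0.06092182 0.0183226 ] [-0.10870591 -0.07179355  0.72390554]
```

View pics/s4.png

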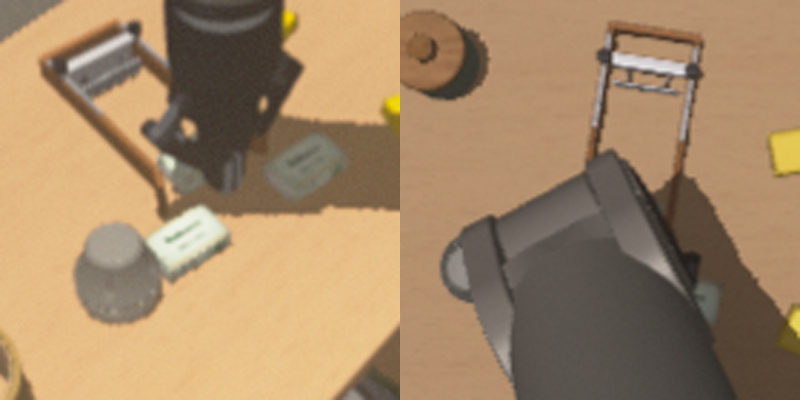

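The scene view shows the middle box at (180,170) entering the lips, clear of the row. Both neighbours at (190,240) and (305,165) and the timer are in place. I'll continue into the bay, stopping short of the plate.

arm_command(
  plan="0.0035 0 0 0; 0.0035 0 0 0; 0.0035 0 0 0; 0.0035 0 0 0; 0.0035 0 0 0; 0.0035 0 0 0; 0.0035 0 0 0; 0.0035 0 0 0; 0.0035 0 0 0; 0.0035 0 0 0; 0.0035 0 0 0; 0.0035 0 0 0; 0.0035 0 0 0; 0.0035 0 0 0; 0.0035 0 0 0; 0.0035 0 0 0; 0.0035 0 0 0; 0.0035 0 0 0; 0 0 0 0; 0 0 0 0",
)

```text
clock: 11.2
tcp_pos: [0.5718, 0.0505, 0.0183]
orientation: [-3.131, 0.262, -0.0]
contact_force: [-0.3, -0.1, -0.1]
grip_width: -0.0002
gripper_force: 0.0
```

```bash
python3 - <<'E'
from h import *
o=r.get_obs();print(o["tcp_pos"],o["contact_force"])
L=[]
for n in("scene","top"):
    p,d=eyes.grab_frame(n); np.savez(f"{n}5.npz",p=p,d=d); q=p[:,:,::-1]
    L.append(cv2.resize(q[150:290,160:300] if n=="scene" else q[110:250,150:290],(400,400),interpolation=cv2.INTER_CUBIC))
cv2.imwrite("pics/s5.png",np.hstack(L))
E
```

```text
[0.57184428 0.05049359 0.01827179] [-0.27848398 -0.09248933 -0.13715481]
```

View pics/s5.png

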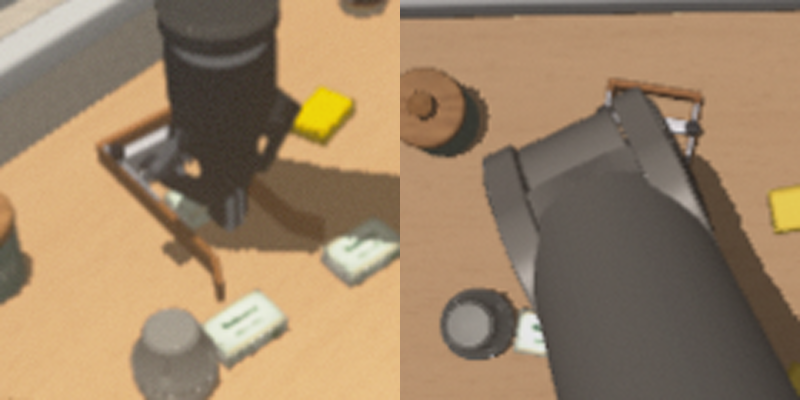

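The box at (190,205) is straight between the walls, short of the plate. I'll check the divider's height against the gripper from the first depth picture.

```bash
python3 - <<'E'
from h import *
c=cam("top");d=np.load("top0.npz")["d"]
for v in range(146,164,2): print(v,[tuple(np.round(dep(c,u,v,d)*1000).astype(int).tolist()) for u in(221,222,230,236,242,252,253)])
E
```

```text
146 [(679, 74, 1), (675, 70, 23), (679, 53, 0), (679, 40, -3), (679, 25, -2), (678, 2, -1), (674, 0, 22)]
148 [(668, 71, 37), (668, 69, 35), (674, 54, -1), (674, 39, 0), (674, 26, -3), (673, 2, 3), (669, 0, 24)]
150 [(664, 72, 34), (664, 70, 34), (665, 52, 28), (665, 38, 26), (669, 26, 0), (665, 2, 21), (664, 0, 24)]
152 [(661, 73, 25), (661, 70, 24), (660, 52, 28), (660, 39, 27), (660, 25, 25), (658, 2, 35), (658, 0, 37)]
154 [(656, 72, 27), (657, 71, 22), (659, 53, 6), (659, 39, 6), (655, 25, 28), (653, 2, 37), (654, 0, 34)]
156 [(652, 73, 25), (653, 71, 19), (654, 53, 10), (655, 40, -2), (655, 26, 0), (649, 3, 35), (649, 0, 37)]
158 [(647, 73, 26), (648, 71, 18), (648, 53, 15), (650, 40, 1), (650, 26, 3), (646, 3, 24), (647, 0, 19)]
160 [(643, 73, 26), (644, 71, 14), (645, 54, 5), (643, 39, 17), (644, 26, 12), (642, 3, 25), (643, 0, 12)]
162 [(639, 73, 21), (641, 72, 6), (641, 54, 1), (641, 40, -2), (640, 26, 3), (638, 3, 20), (640, 1, -1)]
```

arm_command(
  plan="0.002 0 0 0; 0.002 0 0 0; 0.002 0 0 0; 0.002 0 0 0; 0.002 0 0 0; 0.002 0 0 0; 0 0 0 0; 0 0 0 0",
)

```text
clock: 12.3
tcp_pos: [0.5837, 0.0485, 0.0183]
orientation: [3.131, -0.262, 0.0]
contact_force: [-0.4, 0.6, 0.4]
grip_width: 0.0001
gripper_force: 0.0
```

arm_command(
  plan="0.0015 0 0 0; 0.0015 0 0 0; 0.0015 0 0 0; 0.0015 0 0 0; 0 0 0 0",
)

```text
clock: 12.92
tcp_pos: [0.5898, 0.0475, 0.0183]
orientation: [-3.131, 0.262, -0.0]
contact_force: [0.0, 0.2, 0.7]
grip_width: -0.0003
gripper_force: 0.0
```

arm_command(
  plan="0.001 0 0 0; 0.001 0 0 0; 0.001 0 0 0; 0 0 0 0",
)

```text
clock: 13.42
tcp_pos: [0.5927, 0.047, 0.0183]
orientation: [-3.131, 0.262, -0.0]
contact_force: [-0.0, -0.9, -0.3]
grip_width: 0.0
gripper_force: 0.0
```

arm_command(
  plan="0.001 0 0 0; 0.001 0 0 0; 0 0 0 0",
)

```text
clock: 13.8
tcp_pos: [0.5947, 0.0466, 0.0183]
orientation: [-3.131, 0.262, -0.0]
contact_force: [0.0, -0.5, 0.1]
grip_width: 0.0001
gripper_force: 0.0
```

arm_command(
  plan="0.001 0 0 0; 0.001 0 0 0; 0 0 0 0",
)

```text
clock: 14.18
tcp_pos: [0.5964, 0.0464, 0.0183]
orientation: [-3.131, 0.262, 0.0]
contact_force: [0.2, 0.5, -0.2]
grip_width: -0.0004
gripper_force: 0.5
```

arm_command(
  plan="0.001 0 0 0; 0.001 0 0 0; 0 0 0 0",
)

```text
clock: 14.55
tcp_pos: [0.5979, 0.0463, 0.0182]
orientation: [-3.131, 0.261, 0.002]
contact_force: [-5.2, 1.5, 3.1]
grip_width: 0.0003
gripper_force: 2.3
```

```bash
python3 - <<'E'
from h import *
L=[]
for i in range(4):
    p,d=eyes.grab_frame("scene"); o=r.get_obs();print(o["clock"],o["tcp_pos"].round(4),o["contact_force"].round(2),o["moment"].round(3),o["gripper_force"])
q=p[:,:,::-1]
cv2.imwrite("pics/s6.png",cv2.resize(q[150:270,150:280],None,fx=5,fy=5,interpolation=cv2.INTER_CUBIC))
E
```

```text
14.6 [0.5978 0.0463 0.0182] [-4.7   1.63  3.16] [ 0.343  0.957 -0.005] 2.42515635851305
14.65 [0.5979 0.0463 0.0182] [-3.54  2.2   2.87] [ 0.407  0.915 -0.083] 2.215489497757517
14.7 [0.598  0.0463 0.0182] [-3.97  2.11  2.63] [ 0.38   0.882 -0.012] 2.1798876102548093
14.75 [0.5981 0.0463 0.0182] [-4.65  1.65  2.46] [0.372 0.893 0.025] 2.2312272002454847
```

View pics/s6.png

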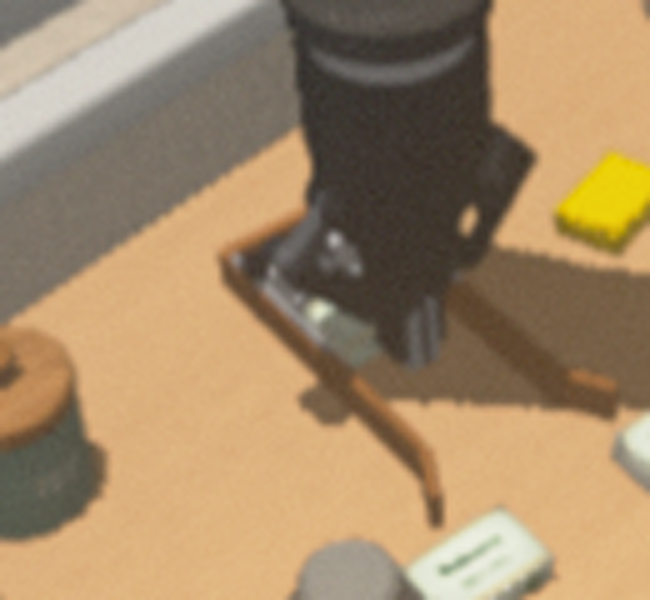

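The box at (345,330) sits straight in the bay against the plate at about 4.5 N. The left box and timer are unchanged. I'll press a little further.

arm_command(
  plan="0.001 0 0 0; 0.001 0 0 0; 0 0 0 0",
)

```text
clock: 15.12
tcp_pos: [0.5993, 0.0461, 0.0182]
orientation: [3.131, -0.261, -0.003]
contact_force: [-6.2, 1.4, 7.2]
grip_width: 0.0003
gripper_force: 3.6
```

```bash
python3 - <<'E'
from h import *
for i in range(4):
    eyes.grab_frame("scene"); o=r.get_obs();print(o["clock"],o["tcp_pos"].round(4),o["contact_force"].round(2),o["moment"].round(3),o["gripper_force"])
E
```

```text
15.175 [0.5994 0.0461 0.0182] [-7.19  1.68  4.91] [0.481 1.492 0.041] 3.5928505106130615
15.225 [0.5994 0.0461 0.0182] [-6.39  2.09  4.84] [ 0.431  1.418 -0.004] 3.584983375203592
15.275 [0.5993 0.046  0.0182] [-5.72  2.17  5.51] [0.445 1.468 0.034] 3.581002777300455
15.325 [0.5993 0.0461 0.0182] [-5.9   2.65  5.03] [ 0.484  1.489 -0.038] 3.581014261217206
```

arm_command(
  plan="0.001 0 0 0; 0.001 0 0 0; 0 0 0 0",
)

```text
clock: 15.7
tcp_pos: [0.6004, 0.0459, 0.0181]
orientation: [3.13, -0.261, -0.006]
contact_force: [-9.7, 3.1, 8.4]
grip_width: -0.0002
gripper_force: 4.9
```

```bash
python3 - <<'E'
from h import *
for i in range(4):
    eyes.grab_frame("scene"); o=r.get_obs();print(o["clock"],o["tcp_pos"].round(4),o["contact_force"].round(2),o["moment"].round(3),o["gripper_force"])
E
```

```text
15.75 [0.6004 0.0459 0.0181] [-8.88  2.72  7.61] [0.569 1.999 0.007] 4.867627116618678
15.8 [0.6004 0.0459 0.0181] [-10.97   2.5    7.07] [ 0.548  2.006 -0.01 ] 4.8609242858947255
15.85 [0.6004 0.0459 0.0181] [-9.74  2.08  6.57] [ 0.565  1.923 -0.   ] 4.85890983385616
15.9 [0.6004 0.0459 0.0181] [-9.1   1.74  7.77] [ 0.55   1.988 -0.043] 4.856792856298853
```

arm_command(
  plan="0 0 0 0; 0 0 0 0; 0 0 0 0; 0 0 0 0; 0 0 0 0; 0 0 0 0; 0 0 0 0; 0 0 0 0",
)

```text
clock: 16.9
tcp_pos: [0.6004, 0.0458, 0.0181]
orientation: [3.13, -0.261, -0.006]
contact_force: [-9.5, 1.6, 7.8]
grip_width: 0.0
gripper_force: 4.9
```

arm_command(
  plan="-0.001 0 0 0; -0.001 0 0 0; -0.001 0 0 0; -0.001 0 0 0; -0.001 0 0 0; -0.001 0 0 0; -0.001 0 0 0; -0.001 0 0 0; -0.002 0 0 0; -0.002 0 0 0; -0.003 0 0 0; -0.004 0 0 0; -0.005 0 0 0; -0.005 0 0 0; 0 0 0 0; 0 0 0 0",
)

```text
clock: 18.9
tcp_pos: [0.5739, 0.0502, 0.0184]
orientation: [-3.131, 0.262, -0.0]
contact_force: [0.2, -0.6, -0.1]
grip_width: -0.0001
gripper_force: 0.0
```

arm_command(
  plan="0 0 -0.01 0; 0 0 -0.02 0; 0 0 -0.03 0; 0 0 -0.03 0; 0 0 -0.03 0; 0 0 -0.03 0; 0 0 -0.03 0; -0.01 0.03 0 0; -0.01 0.03 0 0; -0.01 0.03 0 0; -0.01 0.03 0 0; -0.01 0.03 0 0; -0.01 0.03 0 0; -0.01 0.03 0 0; -0.01 0.03 0 0; 0 0 0 0; 0 0 0 0",
)

```text
clock: 21.02
tcp_pos: [0.4556, -0.1727, 0.1994]
orientation: [-3.131, 0.261, -0.003]
contact_force: [0.7, 0.8, 0.7]
grip_width: 0.0001
gripper_force: 0.0
```

```bash
python3 - <<'E'
from h import *
o=r.get_obs();print(o["tcp_pos"],o["contact_force"])
p,d=eyes.grab_frame("top"); np.savez("top9.npz",p=p,d=d)
cv2.imwrite("pics/s9.png",cv2.resize(p[130:250,150:280,::-1],None,fx=5,fy=5,interpolation=cv2.INTER_CUBIC))
E
```

```text
[ 0.45560499 -0.17268186  0.19935019] [0.665332   0.80022917 0.69835814]
```

View pics/s9.png

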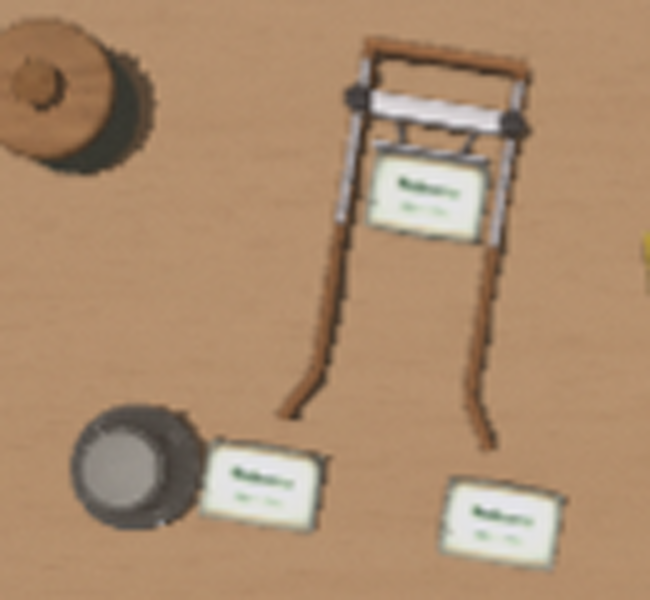

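The box lies straight in the bay, touching the plate, at (428,197). The left box, right box and timer are at the same pixels as before, and the arm is clear. Handing in.

```bash
python3 -c "
from h import *
print(ticket.hand_in())"
```

```text
the job is handed in; nothing more can be done
None
```

The middle box was pushed out of the row and into the bay, held on the sprung plate for over a second at an estimated 6 to 10 N (about 5 mm of give), and left there; the last picture shows it straight in the bay with the other boxes and timer unmoved, and the job is handed in (no verdict was returned).

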